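Hang the glaze sieve on the drip stand

ROBOT

A 6-joint arm with a two-finger parallel gripper is mounted at the origin on the work surface. World frame = base frame: x ahead of the robot, y to its left, z up, the work surface at z = 0. Lengths are in mm, angles in degrees, forces in N, time in s.
With the tool pointing down it reaches from about 275 to 825 mm from the base axis. Payload 4.9 kg.
Tool frame: the origin (TCP) lies midway between the tips of the shut fingers; the grasp point (between the pads) lies 19 mm behind it (pinch_z is the distance from the TCP to the grasp point, in mm); z points along the fingers, y is the line along which they close (so a half turn about z gives the same grasp; the last joint's range is limited). The gripper opens to 85 mm and grips with 20 to 120 N. Pads are 22 mm wide; open, the fingers measure 114 mm over their backs; the gripper's body (76 mm by 85 mm) begins 54 mm behind the grasp point. The pads swing forward as they close: fully open they stand 13 mm farther back than shut.
Start: joints at [67.254, 18.69, -11.035, 60.275, 0, 82.311], TCP at [142.876, 531.136, 231.281] pointing down, gripper open.
Joint ranges: [-152.03, 152.03], [-55.5, 102.48], [-74.3, 77.21], [-110.64, 120.58], [-84.22, 78.4], [-180, 180]. Speed limits (degrees/s): [147.25, 147.25, 180, 180, 180, 180].

INTERFACE

Orientations are given as [roll, pitch, yaw] about the fixed x, y, z axes, in that order (R = Rz(yaw) Ry(pitch) Rx(roll)).
In Python, from cell import state, get_image, camera_params, hand_in, outline_of, pinch_z gives the robot as it stands.
- The arm moves only by the tool move_arm, never from a script. Its argument "moves" is a list that holds one entry, the list of rows, each a list of 5 numbers: the finger opening in m, from 0 to 0.0854, then the shift along the tool's x, y, z in m, then the turn about the tool's z in rad. In form: [[[jaw, tx, ty, tz, yaw], ...]]. A call has 1 to 8 rows; each row is the pose to reach, as a shift and turn from the pose commanded when the call began, along the tool's axes at that moment; what a row does not reach only later rows make up. A row lasts 1/12 s, in which the tool goes at most 41.7 mm and 7.16 degrees, less where a joint would pass 70% of its speed; a pose out of reach is approached as far as the arm can. A call with a gripper value outside its range is refused whole. The fingers move at their own pace and stop on an object; the grip force is fixed at half the most. Time passes only in rows, so rows that repeat a pose let the fingers close. It gives the time, the measured TCP pose, the force, the opening and the grip force at its end, in the units of the state.
- state(): the state, without advancing time (a new reading comes with each control period).
- get_image(name): name is "side" or "top"; returns the picture (420x560x3 uint8, red, green, blue); there is no depth.
- camera_params(name): a dict with "fx", "fy", "cx", "cy" (pixels), "k1" (the pictures are not rectified: a ray, as slopes to the right and down, at radius r is drawn at 1 + k1 r^2 times it, then the intrinsics apply), "pose" (4x4, takes a point from camera to world coordinates). Camera axes: x right, y down, z forward; pixel columns grow to the right and rows downward; lengths in mm; the calibration is good to about 2 mm. A picture is of the moment at which its call begins. camera_params takes no time and is no camera call.
- hand_in(): hands the job in; it is judged then, once.
Trained networks look in the newest picture that a camera, given by its name, has taken for a name from the list of things; names that differ only in an ending like _2 or _b are one class to them, and where a whole thing is asked for, a point or a joint stands for the part that bears it (a point fixed in the world has none). Each returns a list of dicts, best first, with "score" (0 to 1); they miss things now and then, are a little off and sometimes report something else, mostly with a low value. They report only what shows in the picture. A call takes as long as a camera call. They do not tell look-alikes from the thing itself.
- outline_of(camera, query): "region" (420x560 bool, what is visible of it) and "location" ([row, column] in pixels, amid what is visible of it).
The state is a dict: "time": time; "q": joint angles; "joint_vel": joint speeds; "joint_efforts": joint torques, N m; "tool_pos": TCP position; "orientation": TCP orientation; "contact_force": force on the tool from outside, world axes, zero at the start; "moment": the same for the moment, N m; "opening": finger opening in mm; "gripper_force": force on a finger pad.
Only numpy, scipy, OpenCV 4.12 (cv2) and the standard library are available. Lean on these libraries where they do the work, as an engineer would, in place of code of your own. Each camera call takes 0.05 s, during which the arm holds its last target. There are 200 camera calls.

TASK

Hang the round sieve by its bail handle on the two-pronged hook of the steel drip stand: bring it in from the open side so that both prongs pass under the handle's bar, lower the bar into the dips behind the upturned tips, and let go so that it hangs level and still. Leave the wooden tool caddy where it stands.

Things in the scene. Friction and masses are not known exactly. Their poses are not given: they have to be found in the camera images.
- sieve: Loose round sieve, 0.25-0.5 kg (lengths in mm): wooden hoop 140 across, 45 high, mesh floor, rigid upright bail of 8 mm steel bar. Origin: centre of underside, z up. Bail legs at y = +-74; straight top bar along y, centre line at x 0, z 140. Wooden sleeve (18 dia, y -22 to 22) on the bar's middle: grip it from above, fingers closing along x. Under the bar: 91 to hoop, 140 between legs.
- stand: Fixed steel stand (lengths in mm): base plate 130 x 170 x 12, 18 mm post, cross rod along y at its top (x 0, centre line z 239). Origin: post axis at table height, z up. Two prongs of 10 mm bar at y = +-46 run from the rod along -x, open at that end: level at z 239 to x -88, down to a dip at z 225 from x -98 to -126, up to tips at x -138, z 241 (top 246). Nothing stands above them.
- dip (a point): Midway between the two prongs' dips, at the dips' middle: x -112, y 0, z 225 mm in the stand's frame, same axes. With the bail bar in both dips its centre line lies 9 mm above this point and the sieve's origin 131 mm below it. Coming in along the stand's +x, the bar's centre line must be at least 25 mm above this point to clear the tips; the sleeve then has 19 mm to each prong.
- caddy: Bystander: loose wooden tool caddy, 0.6 kg, rectangular open box 160 x 100 x 55 mm with a 12 mm carrying bar along its length (its x), highest point 100 mm up with some tools inside it. Origin: centre of its underside. It stands on the other side of the work area from the sieve.
Not all that is in view belongs to the job. What is shaped like the sieve but turquoise is not meant.

How it is judged (in metres and radians):
At the end, for the whole second after the job is handed in: The released sieve hangs with its bar in both dips: origin within 30 mm along and across of the place under the dips' middle, 84 to 102 mm high, tilted under 0.17 rad (10 degrees), at rest (under 30 mm/s and 0.4 rad/s). The caddy is within 30 mm of its start (x of sieve in the frame of stand between -0.142 and -0.082 m and y of sieve in the frame of stand between -0.03 and 0.03 m and z of sieve in the frame of stand between 0.084 and 0.102 m and angle between sieve's own z axis and vertical below 0.17 rad and contact force between sieve and stand above 1 N and linear speed of sieve below 0.03 m/s and angular speed of sieve below 0.4 rad/s); the robot touches nothing.
It fails at once if the tool caddy is displaced by more than 30 mm (distance of caddy from where it was at the start of the episode above 0.03 m).
It also fails if it takes over 56 s, if anything falls off the work surface, if the arm or the gripper's body presses on something with over 40 N, if the wrist force passes 120 N, or if a joint passes its speed limit or range.

## Working session

There is one attempt and no reset: what is moved stays moved. The work goes in short steps, Python scripts to look and compute and a tool call to move; the robot and the scene stay as the last step left them, time stands still between calls to the robot, and variables do not carry over. Pictures are saved under pics/ and viewed, at most 10 in all, crops included, and the job is handed in when it is done.

Besides the shell and the picture viewer there is one more tool, called after ">>>" by a JSON object that holds its "api" and its "payload". move_arm: Moves the arm, as the interface text tells. Its arguments: {"type":"object","properties":{"moves":{"type":"array","items":{"type":"array","items":{"type":"array","items":{"type":"number"}}}}},"required":["moves"]}

```bash
mkdir -p pics; ls; python3 - <<'E'
from cell import *
import cv2,numpy as np
print(state())
for c in("side","top"):
    im=get_image(c); cv2.imwrite(f"pics/{c}0.png",im[...,::-1])
    p=camera_params(c); print({k:(np.round(v,3).tolist() if k=="pose" else v) for k,v in p.items()})
    for q in("sieve","stand","caddy"):
        for d in outline_of(c,q): print(c,q,round(d["score"],2),d["location"],d["region"].sum())
E
```

```text
pics
{'time': 0.0, 'q': array([ 6.72553450e+01,  1.87336725e+01, -1.10912977e+01,  6.02735892e+01,
        1.02696333e-03,  8.23110107e+01]), 'joint_vel': array([-0.05928881, -0.022868  , -0.00823145,  0.03777831, -0.05849579,
       -0.00253248]), 'joint_efforts': array([-1.19671204e-03, -4.43402982e+01,  2.62438059e+01,  1.53297413e-02,
       -2.15158693e-04,  3.99593063e-06]), 'tool_pos': array([142.62741263, 530.59621542, 230.49231874]), 'orientation': array([-1.79902464e+02, -1.42045581e-02,  1.64944321e+02]), 'contact_force': array([-0.1522728 ,  0.45567803, -0.58796501]), 'moment': array([ 0.00750286, -0.01837951, -0.00091372]), 'gripper_force': 0.0, 'opening': 85.21951720262359}
{'fx': 476.0226115198724, 'fy': 476.0226115198724, 'cx': 280.04074953417387, 'cy': 206.94357571349104, 'k1': -0.1703213286910255, 'pose': [[0.918, -0.208, 0.337, 197.027], [-0.396, -0.519, 0.758, -737.723], [0.017, -0.829, -0.559, 709.01], [0.0, 0.0, 0.0, 1.0]]}
side sieve 0.89 [390.9, 223.8] 5171
side sieve 0.58 [352.9, 345.9] 5106
side stand 0.91 [227.4, 340.3] 3980
side caddy 0.88 [197.1, 227.2] 2871
{'fx': 388.2104720028316, 'fy': 388.2104720028316, 'cx': 277.5091845271751, 'cy': 212.24962587790188, 'k1': -0.021307548440316904, 'pose': [[0.024, -0.997, 0.068, 456.085], [-1.0, -0.024, -0.009, 15.423], [0.01, -0.068, -0.998, 1104.648], [0.0, 0.0, 0.0, 1.0]]}
top sieve 0.93 [293.6, 384.1] 2262
top sieve 0.56 [215.6, 383.9] 2268
top stand 0.78 [153.1, 266.0] 2993
top caddy 0.84 [229.5, 179.1] 2500
top caddy 0.24 [149.1, 265.2] 2874
```

View pics/side0.png

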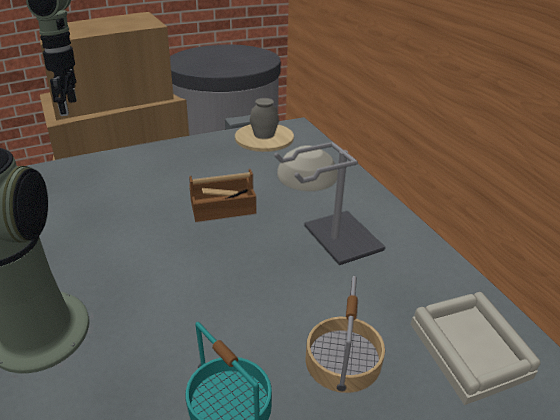

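View pics/top0.png

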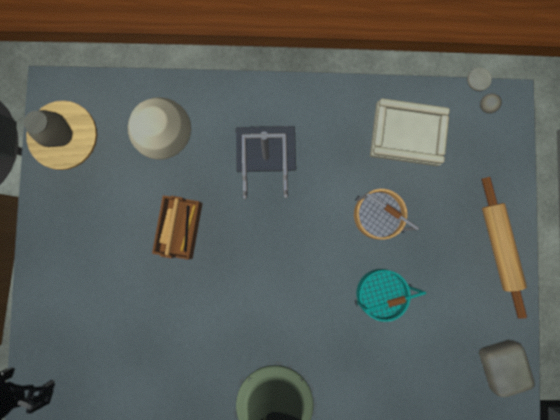

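Two sieve-shaped candidates: turquoise (side col 224,row 391; top 384,294) and wooden hoop (side 345,353; top 382,214). The wooden one fits ("wooden hoop", not turquoise). I'll confirm it in one enlarged crop, which also serves for picking pixels.

```bash
python3 - <<'E'
import cv2,numpy as np
s=cv2.imread("pics/side0.png");t=cv2.imread("pics/top0.png")
z=lambda im,c,r,w,h,k:cv2.resize(im[r:r+h,c:c+w],None,fx=k,fy=k,interpolation=cv2.INTER_CUBIC)
a=np.hstack([z(s,295,270,100,125,4),z(t,345,180,80,100,5)]);cv2.imwrite("pics/c1.png",a)
b=np.hstack([z(s,265,140,100,125,4),z(t,230,120,80,100,5)]);cv2.imwrite("pics/c2.png",b)
E
```

```text
(no output)
```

View pics/c1.png

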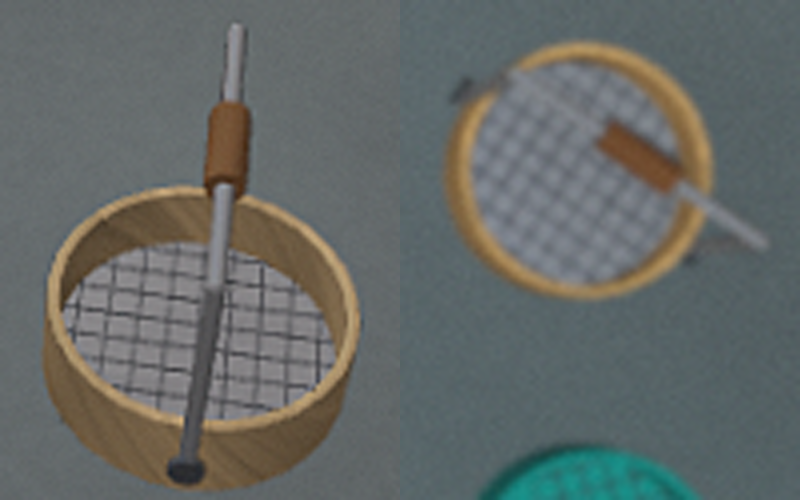

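View pics/c2.png

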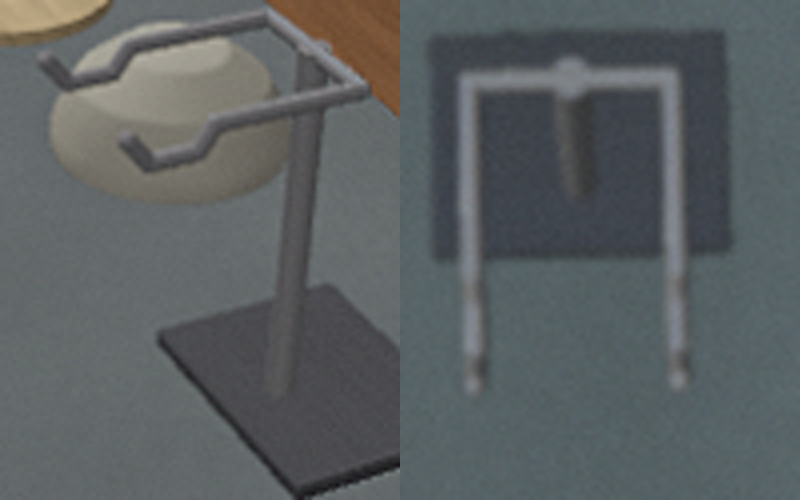

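Crop 1 confirms the wooden-hooped sieve with steel bail, its sleeve at top px about (392,212). Crop 2 shows the stand with prongs open toward the robot, tips at side px about (276,154) and (296,174). Next I fit the poses.

```bash
cat > h.py <<'E'
import numpy as np,cv2
from scipy.optimize import least_squares
from cell import *
def proj(c,P):
    p=camera_params(c);T=np.linalg.inv(p["pose"]);P=np.atleast_2d(P)
    K=np.array([[p["fx"],0,p["cx"]],[0,p["fy"],p["cy"]],[0,0,1]])
    # documented: radius from undistorted slopes
    r=cv2.Rodrigues(T[:3,:3])[0]
    return cv2.projectPoints(P.astype(float),r,T[:3,3],K,np.array([p["k1"],0,0,0.]))[0][:,0]
def place(v,P):
    c,s=np.cos(v[2]),np.sin(v[2]);P=np.array(P,float)
    return np.c_[c*P[:,0]-s*P[:,1]+v[0],s*P[:,0]+c*P[:,1]+v[1],P[:,2]]
def fit(obs,x0):
    f=lambda v:np.concatenate([(proj(c,place(v,M))-np.array(px)).ravel() for c,M,px in obs])
    s=least_squares(f,x0,loss="soft_l1");return s.x,f(s.x).reshape(-1,2)
E
cat > m.py <<'E'
from h import *
u=lambda pts,o,k,dx=0:[((x-dx+.5)/k-.5+o[0],(y+.5)/k-.5+o[1]) for x,y in pts]
B=[(0,74,140),(0,22,140),(0,-22,140),(0,-74,140)]
v,r=fit([("side",B,u([(236,30),(231,107),(224,186),(212,292)],(295,270),4)),
 ("top",B,u([(510,74),(603,137),(672,181),(764,243)],(345,180),5,400))],[480,-280,-.5])
print("sieve",v[:2].round(1),np.degrees(v[2]).round(1));print(r.round(1).tolist())
S=[(-138,46,241),(-126,46,225),(-98,46,225),(-88,46,239),(0,46,239)];S+=[(a,-46,z) for a,_,z in S]
w,r=fit([("side",S,u([(46,60),(72,85),(117,75),(130,44),(267,16),(127,137),(152,163),(197,153),(213,122),(362,90)],(265,140),4)),
 ("top",[S[0],S[4],S[5],S[9]],u([(475,388),(468,79),(680,381),(672,79)],(230,120),5,400))],[650,30,0])
print("stand",w[:2].round(1),np.degrees(w[2]).round(2));print(r.round(1).tolist())
print("dip",place(w,[(-112,0,225)]).round(1))
E
python3 m.py
```

```text
sieve [ 532.1 -280.6] -33.4
[[-0.3, -0.2], [-0.7, 1.0], [-0.5, 0.2], [0.3, -1.7], [1.4, -0.2], [0.0, -1.0], [0.7, 0.2], [-0.5, -0.4]]
stand [689.6  42.4] 2.91
[[-0.1, -0.1], [-1.6, -0.8], [-1.3, -0.8], [-0.2, 0.3], [0.5, -0.1], [0.1, 0.6], [-1.2, -0.2], [-0.2, -0.6], [0.5, 0.0], [-0.2, -0.5], [0.4, -1.1], [0.6, 0.2], [0.6, -0.8], [0.4, -0.8]]
dip [[577.7  36.7 225. ]]
```

```bash
cat > go.py <<'E'
import sys,numpy as np
from cell import *
from scipy.spatial.transform import Rotation as R
s=state();x,y,z,yaw=map(float,sys.argv[1:5])
Rm=R.from_euler("xyz",s["orientation"],degrees=True)
Rm=R.from_euler("xyz",[180,0,s["orientation"][2]],degrees=True)
d=Rm.inv().apply(np.array([x,y,z])-s["tool_pos"])
dy=(yaw-s["orientation"][2]+180)%360-180
print("t",round(s["time"],2),"shift m",(d/1000).round(4),"turn rad",round(-np.radians(dy),4),"q",s["q"].round(1),"F",s["contact_force"].round(1),"M",s["moment"].round(2),"open",round(s["opening"],1))
E
python3 go.py 532 -280.6 231 56.6; python3 -c "
from cell import *
print(pinch_z)
try: print(pinch_z())
except Exception as e: print(e)"
```

```text
t 0.4 shift m [-5.866e-01 -6.827e-01  2.000e-04] turn rad 1.891 q [ 67.3  18.7 -11.   60.3  -0.   82.3] F [ 1.3  0.2 -0.4] M [0.01 0.06 0.02] open 85.0
18.700000000000003
'float' object is not callable
```

>>> {"api": "move_arm", "payload": {"moves": [[[0.085,-0.587,-0.683,0,1.892],[0.085,-0.587,-0.683,0,1.892],[0.085,-0.587,-0.683,0,1.892],[0.085,-0.587,-0.683,0,1.892],[0.085,-0.587,-0.683,0,1.892],[0.085,-0.587,-0.683,0,1.892],[0.085,-0.587,-0.683,0,1.892],[0.085,-0.587,-0.683,0,1.892]]]}}

```text
time: 1.07
tool_pos: [287.4, 228.9, 231.6]
orientation: [179.9, -0.0, 107.3]
contact_force: [1.2, 0.8, 0.1]
opening: 85.0
gripper_force: 0.0
```

```bash
python3 go.py 532 -280.6 231 56.6
```

```text
t 1.07 shift m [-0.5593  0.0816  0.0006] turn rad 0.8856 q [ 27.   -1.1 -34.9  56.1  -0.   99.6] F [1.2 0.8 0.1] M [ 0.02 -0.1  -0.01] open 85.0
```

>>> {"api": "move_arm", "payload": {"moves": [[[0.085,-0.559,0.082,0,0.886],[0.085,-0.559,0.082,0,0.886],[0.085,-0.559,0.082,0,0.886],[0.085,-0.559,0.082,0,0.886],[0.085,-0.559,0.082,0,0.886],[0.085,-0.559,0.082,0,0.886],[0.085,-0.559,0.082,0,0.886],[0.085,-0.559,0.082,0,0.886]]]}}

```text
time: 1.73
tool_pos: [433.6, -71.3, 231.6]
orientation: [180.0, -0.0, 56.6]
contact_force: [1.8, 0.7, -0.5]
opening: 85.0
gripper_force: 0.0
```

```bash
python3 go.py 532 -280.6 231 56.6
```

```text
t 1.73 shift m [-0.1205  0.1974  0.0006] turn rad -0.0002 q [-19.    6.9 -26.4  56.7   0.  104.4] F [ 1.8  0.7 -0.5] M [ 0.11 -0.05  0.03] open 85.0
```

>>> {"api": "move_arm", "payload": {"moves": [[[0.085,-0.12,0.197,0,0],[0.085,-0.12,0.197,0,0],[0.085,-0.12,0.197,0,0],[0.085,-0.12,0.197,0,0],[0.085,-0.12,0.197,0,0],[0.085,-0.12,0.197,0,0],[0.085,-0.12,0.197,0,0],[0.085,-0.12,0.197,0,0]]]}}

```text
time: 2.4
tool_pos: [532.4, -278.1, 230.5]
orientation: [-179.9, -0.0, 56.8]
contact_force: [-0.3, 0.1, 0.2]
opening: 85.1
gripper_force: 0.0
```

```bash
python3 go.py 532 -280.6 122 56.6; python3 - <<'E'
from cell import *
import cv2,numpy as np
s=get_image("side")[...,::-1];t=get_image("top")[...,::-1]
z=lambda im,c,r,w,h,k:cv2.resize(im[r:r+h,c:c+w],None,fx=k,fy=k,interpolation=cv2.INTER_CUBIC)
cv2.imwrite("pics/c3.png",np.hstack([z(s,295,240,100,150,4),z(t,330,160,100,150,4)]))
E
```

```text
t 2.4 shift m [-0.0023  0.001   0.1085] turn rad 0.0032 q [-34.6  24.2  -3.   62.9   0.   88.6] F [-0.3  0.1  0.2] M [ 0.04  0.   -0.01] open 85.1
```

View pics/c3.png

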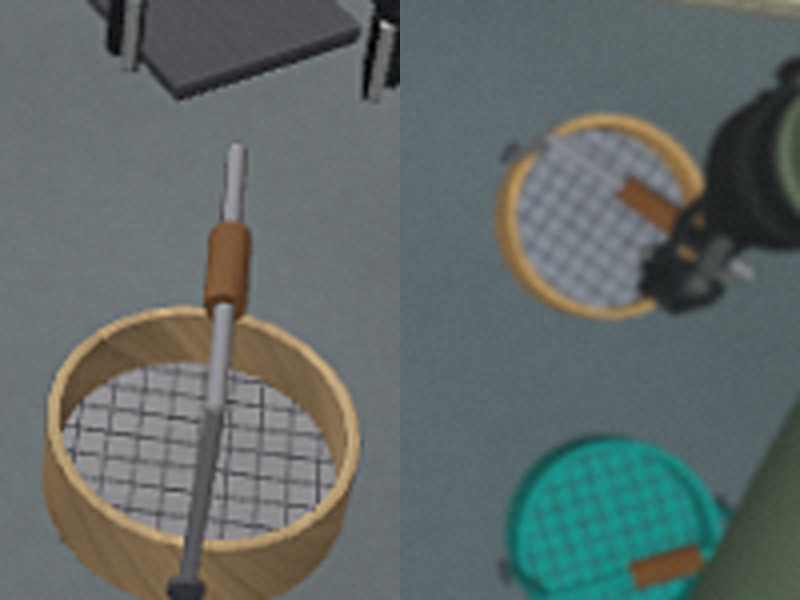

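The fingers straddle the bar line: in the side view, at px about (326,250) and (389,255), with the sleeve at (352,306) beneath them. I'll descend and close.

>>> {"api": "move_arm", "payload": {"moves": [[[0.085,-0.002,0.001,0.03,0.003],[0.085,-0.002,0.001,0.06,0.003],[0.085,-0.002,0.001,0.085,0.003],[0.085,-0.002,0.001,0.1,0.003],[0.085,-0.002,0.001,0.108,0.003],[0.085,-0.002,0.001,0.108,0.003],[0.085,-0.002,0.001,0.108,0.003],[0.05,-0.002,0.001,0.108,0.003]]]}}

```text
time: 3.17
tool_pos: [533.2, -279.5, 124.9]
orientation: [179.9, 0.0, 56.7]
contact_force: [1.1, 0.2, -0.5]
opening: 74.8
gripper_force: 0.0
```

>>> {"api": "move_arm", "payload": {"moves": [[[0.03,0,0,0,0],[0.02,0,0,0,0],[0.01,0,0,0,0],[0.01,0,0,0,0],[0.01,0,0,0,0],[0.01,0,0,0,0],[0.01,0,0,0,0],[0.01,0,0,0,0]]]}}

```text
time: 3.83
tool_pos: [533.0, -279.9, 123.8]
orientation: [179.9, -0.0, 56.7]
contact_force: [1.0, -1.4, 2.4]
opening: 16.2
gripper_force: 58.5
```

```bash
python3 go.py 532 -280.6 122 56.6
```

```text
t 3.83 shift m [-0.0011 -0.0004  0.0018] turn rad 0.0018 q [-34.7  29.  -11.7  49.2   0.   88.6] F [ 1.  -1.4  2.4] M [-0.13 -0.31 -0.  ] open 16.2
```

>>> {"api": "move_arm", "payload": {"moves": [[[0.01,0,0,-0.005,0],[0.01,0,0,-0.015,0],[0.01,0,0,-0.035,0],[0.01,0,0,-0.06,0],[0.01,0,0,-0.09,0],[0.01,0,0,-0.115,0],[0.01,0,0,-0.132,0],[0.01,0,0,-0.138,0]]]}}

```text
time: 4.5
tool_pos: [532.9, -279.8, 264.7]
orientation: [179.8, 0.0, 56.7]
contact_force: [0.6, -0.2, -2.9]
opening: 16.3
gripper_force: 58.8
```

```bash
python3 go.py 447.9 30.1 260 92.9
```

```text
t 4.5 shift m [ 0.2124 -0.2411  0.0047] turn rad -0.6315 q [-34.7  23.1   0.4  67.1  -0.   88.6] F [ 0.6 -0.2 -2.9] M [-0.08 -0.09  0.03] open 16.3
```

>>> {"api": "move_arm", "payload": {"moves": [[[0.01,0.004,-0.005,0,-0.01],[0.01,0.014,-0.016,0,-0.04],[0.01,0.03,-0.034,0,-0.09],[0.01,0.05,-0.057,0,-0.15],[0.01,0.071,-0.08,0,-0.21],[0.01,0.092,-0.104,0,-0.27],[0.01,0.112,-0.127,0,-0.33],[0.01,0.132,-0.15,0,-0.39]]]}}

```text
time: 5.17
tool_pos: [476.9, -84.5, 259.3]
orientation: [-179.8, -0.1, 79.2]
contact_force: [0.7, 0.5, -2.4]
opening: 16.0
gripper_force: 58.8
```

```bash
python3 go.py 447.9 30.1 260 92.9
```

```text
t 5.17 shift m [ 0.1072 -0.0499 -0.0007] turn rad -0.2383 q [-18.8  10.8 -17.4  62.    0.   82. ] F [ 0.7  0.5 -2.4] M [ 0.09 -0.09  0.02] open 16.0
```

>>> {"api": "move_arm", "payload": {"moves": [[[0.01,0.02,-0.009,0,-0.05],[0.01,0.042,-0.02,0,-0.1],[0.01,0.064,-0.03,0,-0.15],[0.01,0.084,-0.039,0,-0.19],[0.01,0.098,-0.046,0,-0.22],[0.01,0.107,-0.05,0,-0.238],[0.01,0.107,-0.05,0,-0.238],[0.01,0.107,-0.05,0,-0.238]]]}}

```text
time: 5.83
tool_pos: [449.9, 27.8, 260.5]
orientation: [-179.9, 0.0, 92.7]
contact_force: [-0.4, -0.8, -4.0]
opening: 16.3
gripper_force: 58.8
```

>>> {"api": "move_arm", "payload": {"moves": [[[0.01,0,0,0,0],[0.01,0,0,0,0],[0.01,0,0,0,0]]]}}

```text
time: 6.08
tool_pos: [450.7, 27.0, 261.1]
orientation: [-180.0, 0.0, 92.6]
contact_force: [-0.2, 0.5, -3.1]
opening: 15.9
gripper_force: 58.8
```

```bash
python3 go.py 577.7 36.7 260 92.9;  python3 - <<'E'
from cell import *
import cv2,numpy as np
s=get_image("side")[...,::-1];t=get_image("top")[...,::-1]
z=lambda im,c,r,w,h,k:cv2.resize(im[r:r+h,c:c+w],None,fx=k,fy=k,interpolation=cv2.INTER_CUBIC)
cv2.imwrite("pics/c4.png",np.hstack([z(s,195,100,180,150,3),z(t,220,120,86,150,3)]))
E
```

```text
t 6.08 shift m [0.0039 0.1273 0.0011] turn rad -0.0052 q [ -5.9   7.  -21.7  61.3  -0.   81.5] F [-0.2  0.5 -3.1] M [-0.01  0.01  0.01] open 15.9
```

View pics/c4.png

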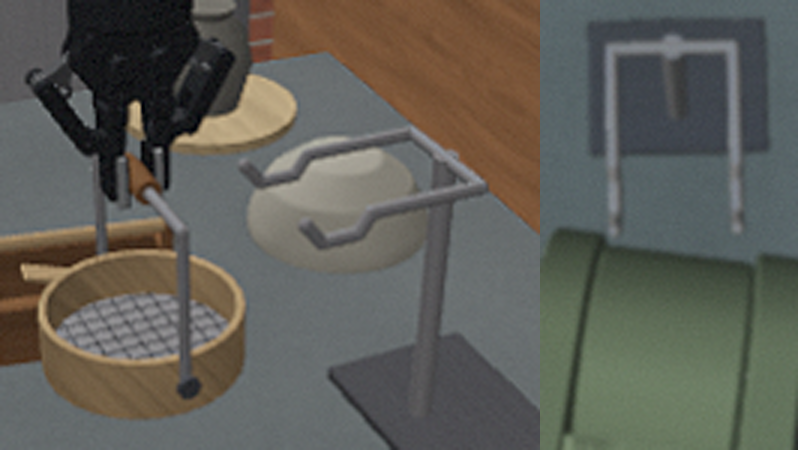

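```bash
python3 - <<'E'
from h import *
v=[450.7,27.0,np.radians(2.6)];dz=137.3
P=place(v,[(0,-74,140),(0,-22,140)]+[(70*np.cos(a),70*np.sin(a),45) for a in np.linspace(0,6.28,60)]);P[:,2]+=dz
p=proj("side",P);c=lambda q:((q-[195,100]+.5)*3-.5).round(0)
print(c(p[:2]).tolist(),"obs corner 182,235; rim cols 38-245 rows 250-367",c(p[2:]).min(0),c(p[2:]).max(0))
E
```

```text
[[181.0, 231.0], [148.0, 193.0]] obs corner 182,235; rim cols 38-245 rows 250-367 [ 35. 249.] [243. 363.]
```

Picture: the sieve is level in the grip, its bar near corner at side px about (256,178), matching the prediction within about 1 px. It is centred before the prongs, so I'll bring it in.

>>> {"api": "move_arm", "payload": {"moves": [[[0.01,0.001,0.006,0,0],[0.01,0.002,0.022,0,-0.005],[0.01,0.003,0.046,0,-0.005],[0.01,0.004,0.072,0,-0.005],[0.01,0.004,0.097,0,-0.005],[0.01,0.004,0.116,0,-0.005],[0.01,0.004,0.127,0,-0.005],[0.01,0.004,0.127,0,-0.005]]]}}

```text
time: 6.85
tool_pos: [579.9, 37.6, 260.5]
orientation: [179.9, 0.0, 93.0]
contact_force: [-1.2, -0.1, -3.0]
opening: 16.5
gripper_force: 58.9
```

>>> {"api": "move_arm", "payload": {"moves": [[[0.01,0,0,0,0],[0.01,0,0,0,0],[0.01,0,0,0,0],[0.01,0,0,0,0]]]}}

```text
time: 7.18
tool_pos: [576.6, 37.8, 261.5]
orientation: [-180.0, 0.0, 93.0]
contact_force: [-0.5, -0.7, -3.8]
opening: 16.3
gripper_force: 58.9
```

```bash
python3 go.py 577.7 36.7 218 92.9;  python3 - <<'E'
from cell import *
import cv2,numpy as np
s=get_image("side")[...,::-1]
z=lambda im,c,r,w,h,k:cv2.resize(im[r:r+h,c:c+w],None,fx=k,fy=k,interpolation=cv2.INTER_CUBIC)
cv2.imwrite("pics/c5.png",z(s,235,90,140,130,4))
E
```

```text
t 7.18 shift m [-0.0011  0.0011  0.0435] turn rad 0.0013 q [-3.6 20.7 -3.7 65.7 -0.  83.5] F [-0.5 -0.7 -3.8] M [-0.04 -0.01  0.04] open 16.3
```

View pics/c5.png

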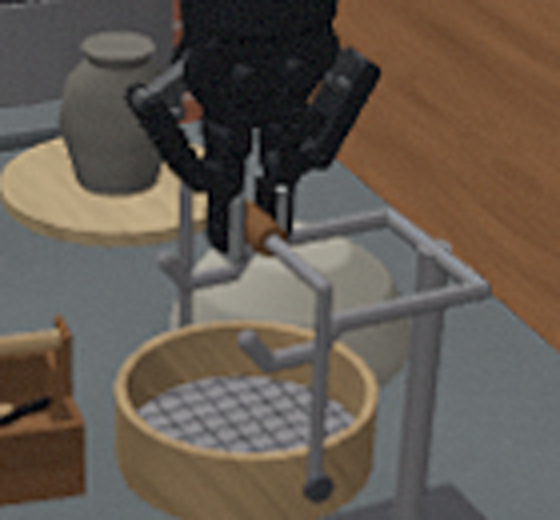

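Both prongs are under the bar and inside the legs: near tip at side px about (296,176), bar corner at (316,162). I'll lower it.

>>> {"api": "move_arm", "payload": {"moves": [[[0.01,0,0.001,0.006,0],[0.01,0,0.001,0.014,0],[0.01,0,0.001,0.022,0],[0.01,0,0.001,0.029,0],[0.01,0,0.001,0.034,0],[0.01,0,0.001,0.037,0],[0.01,0,0.001,0.038,0],[0.01,0,0.001,0.038,0]]]}}

```text
time: 7.9
tool_pos: [578.1, 37.8, 222.9]
orientation: [-180.0, -0.0, 93.0]
contact_force: [-0.4, 0.0, -3.1]
opening: 15.9
gripper_force: 58.9
```

>>> {"api": "move_arm", "payload": {"moves": [[[0.01,0,0,0.001,0],[0.01,0,0,0.002,0],[0.01,0,0,0.003,0],[0.01,0,0,0.003,0],[0.01,0,0,0.003,0]]]}}

```text
time: 8.32
tool_pos: [578.3, 37.8, 220.4]
orientation: [180.0, 0.0, 93.0]
contact_force: [-0.3, -0.7, -3.3]
opening: 16.3
gripper_force: 58.9
```

```bash
python3 go.py 577.7 36.7 218 92.9
```

```text
t 8.32 shift m [-0.0011 -0.0006  0.0024] turn rad 0.0014 q [-3.6 22.2 -7.5 60.3  0.  83.5] F [-0.3 -0.7 -3.3] M [ 0.02 -0.01 -0.01] open 16.3
```

>>> {"api": "move_arm", "payload": {"moves": [[[0.01,0,0,0.001,0],[0.01,0,0,0.002,0],[0.01,0,0,0.002,0],[0.01,0,0,0.002,0]]]}}

```text
time: 8.65
tool_pos: [578.2, 37.8, 218.2]
orientation: [-180.0, 0.0, 93.0]
contact_force: [-0.4, 0.4, -2.4]
opening: 16.3
gripper_force: 58.9
```

>>> {"api": "move_arm", "payload": {"moves": [[[0.01,0,0,0.001,0],[0.01,0,0,0.001,0],[0.01,0,0,0.001,0]]]}}

```text
time: 8.9
tool_pos: [578.2, 37.8, 217.3]
orientation: [-180.0, -0.0, 93.0]
contact_force: [-0.3, 0.2, -3.1]
opening: 15.9
gripper_force: 58.9
```

>>> {"api": "move_arm", "payload": {"moves": [[[0.01,0,0,0.001,0],[0.01,0,0,0.0015,0],[0.01,0,0,0.0015,0]]]}}

```text
time: 9.15
tool_pos: [578.4, 37.8, 216.8]
orientation: [179.9, 0.0, 93.0]
contact_force: [-3.2, -0.1, 4.6]
opening: 16.1
gripper_force: 59.7
```

>>> {"api": "move_arm", "payload": {"moves": [[[0.01,0,0,0.001,0],[0.01,0,0,0.0015,0],[0.01,0,0,0.0015,0]]]}}

```text
time: 9.4
tool_pos: [578.4, 37.8, 216.5]
orientation: [179.9, 0.0, 93.0]
contact_force: [-6.3, 0.1, 12.9]
opening: 16.0
gripper_force: 60.6
```

>>> {"api": "move_arm", "payload": {"moves": [[[0.01,0,0,-0.001,0],[0.01,0,0,-0.001,0],[0.02,0,0,-0.001,0],[0.025,0,0,-0.001,0],[0.03,0,0,-0.001,0],[0.04,0,0,-0.001,0],[0.05,0,0,-0.001,0],[0.06,0,0,-0.001,0]]]}}

```text
time: 10.07
tool_pos: [578.2, 37.8, 215.1]
orientation: [-180.0, -0.0, 93.0]
contact_force: [0.0, 0.8, 0.1]
opening: 59.3
gripper_force: 0.0
```

>>> {"api": "move_arm", "payload": {"moves": [[[0.06,0,0,0,0],[0.06,0,0,-0.003,0],[0.06,0,0,-0.01,0],[0.06,0,0,-0.025,0],[0.06,0,0,-0.045,0],[0.06,0,0,-0.07,0],[0.06,0,0,-0.095,0],[0.06,0,0,-0.11,0]]]}}

```text
time: 10.73
tool_pos: [579.0, 37.8, 328.9]
orientation: [179.8, 0.0, 93.0]
contact_force: [0.8, -0.9, -0.0]
opening: 59.8
gripper_force: 0.0
```

```bash
python3 - <<'E'
from cell import *
import cv2,numpy as np
a=get_image("side").astype(int)
for _ in range(20): s=get_image("side")
print(state()["time"],"moving px",(abs(s[100:260,240:375].astype(int)-a[100:260,240:375]).max(2)>40).sum())
z=lambda im,c,r,w,h,k:cv2.resize(im[r:r+h,c:c+w],None,fx=k,fy=k,interpolation=cv2.INTER_CUBIC)
cv2.imwrite("pics/c6.png",z(s[...,::-1],235,90,140,150,4))
E
```

```text
11.7833 moving px 75
```

View pics/c6.png

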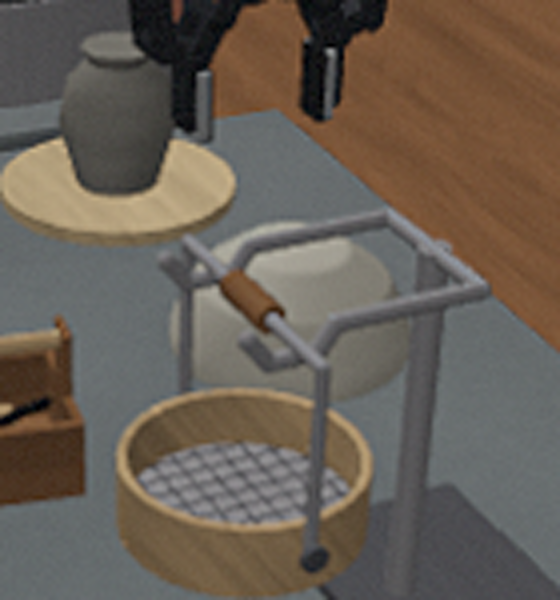

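The sieve hangs with its bar in both dips (near crossing at side px about (308,175)), and the gripper is clear above. I'll check stillness before handing in.

```bash
python3 - <<'E'
from h import *
fr=[get_image("side")[150:240,255:335].astype(float) for _ in range(16)]
print([ (abs(f-fr[0]).mean().round(2),(abs(f-fr[0]).max(2)>40).sum()) for f in fr[1:]])
v=[577.7,36.7,np.radians(2.9)]
P=place(v,[(0,-74,140)]+[(70*np.cos(a),70*np.sin(a),45) for a in np.linspace(0,6.28,60)]);P[:,2]+=94
c=lambda q:((q-[235,90]+.5)*4-.5).round(0);p=proj("side",P)
print("pred corner",c(p[:1]),"rim",c(p[1:]).min(0),c(p[1:]).max(0),"obs 321,362; 118-373, 390-530")
E
```

```text
[(np.float64(1.59), np.int64(0)), (np.float64(1.6), np.int64(0)), (np.float64(1.58), np.int64(0)), (np.float64(1.6), np.int64(0)), (np.float64(1.6), np.int64(0)), (np.float64(1.6), np.int64(0)), (np.float64(1.59), np.int64(0)), (np.float64(1.61), np.int64(0)), (np.float64(1.59), np.int64(0)), (np.float64(1.6), np.int64(0)), (np.float64(1.59), np.int64(0)), (np.float64(1.59), np.int64(0)), (np.float64(1.6), np.int64(0)), (np.float64(1.58), np.int64(0)), (np.float64(1.59), np.int64(0))]
pred corner [[321. 367.]] rim [114. 386.] [372. 529.] obs 321,362; 118-373, 390-530
```

Still, level and at the predicted place.

```bash
python3 -c "
from cell import *
print(hand_in())"
```

```text
the job is handed in; nothing more can be done
None
```

I handed the job in with the wooden sieve released and hanging still and level, its bar in both dips and the gripper clear above it; the caddy was not touched, and no verdict came back.

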